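Slip the cover under the keeper and lay it flat in the housing

TASK

Take the middle-sized of the three round aluminium covers by its knob and fit it in the round recess of the housing: tilt it and enter its edge first under the dark keeper bar, then level it so that it lies flat on the bottom of the recess, and let go. Leave the small and the large cover where they are.

Things in the scene. Friction and masses are not known exactly. Their poses are not given: they have to be found in the camera images.
- cover: middle-sized cover, loose, bare aluminium, about 0.14 kg: a disc 80 mm in diameter, 6 mm thick, with an upright round knob in its middle, 24 mm in diameter, rising 50 mm above the disc (top 56 mm above the underside). Starts flat on the bench, knob up. Origin: centre of the underside; z up along the knob. Its yaw does not matter.
- seat (a point): bottom centre of the recess (94 mm wide, 18 mm deep) in a fixed aluminium block 140 (x) by 124 (y) by 28 mm high; 10 mm above bench, z up. A fixed dark bar on the block covers the recess's -x side (robot's side) to x = -27 mm; underside 18, top 24 mm above here. Opening 74 mm: with +x side raised 15-30 degrees, lower the disc's low edge beside the bar, slide it 13 mm under (-x), level.
- small_cover: bystander: a cover of the same shape with a disc of 54 mm diameter, 6 mm thick, same knob (24 mm by 50 mm), loose on the bench. Origin: centre of its underside, z up.
- large_cover: bystander: a cover of the same shape with a disc of 110 mm diameter, 6 mm thick, same knob (24 mm by 50 mm), loose on the bench. Origin: centre of its underside, z up.
There are look-alikes about, which are no part of the job. Leave any pink or yellow look-alike of the part that bears seat alone. Leave any yellow look-alike of the cover alone.

How it is judged:
By the outcome, as a careful person would: the job done as asked, in the order asked, and still so for the second after the job is handed in, with the robot touching nothing.
It also fails if it takes over 38 s, if anything falls off the work surface, if the arm or the gripper's body presses on something with over 40 N, if the wrist force passes 120 N, or if a joint passes its speed limit or range.

ROBOT

A 6-joint arm with a two-finger parallel gripper is mounted at the origin on the work surface. World frame = base frame: x ahead of the robot, y to its left, z up, the work surface at z = 0. Lengths are in mm, angles in rad, forces in N, time in s.
With the tool pointing down it reaches from about 250 to 800 mm from the base axis. Payload 3.9 kg.
Tool frame: the origin (TCP) lies midway between the tips of the shut fingers; the grasp point (between the pads) lies 19 mm behind it; z points along the fingers, y is the line along which they close (so a half turn about z gives the same grasp; the last joint's range is limited). The gripper opens to 85 mm and grips with 20 to 120 N. Pads are 22 mm wide; open, the fingers measure 114 mm over their backs; the gripper's body (76 mm by 85 mm) begins 54 mm behind the grasp point. The pads swing forward as they close: fully open they stand 13 mm farther back than shut.
Start: joints at [1.27, 0.26, -0.138, 1.173, 0, 1.571], TCP at [155.545, 501.419, 231.304] pointing down, gripper open.
Joint ranges: [-2.78, 2.78], [-0.83, 1.72], [-1.28, 1.37], [-1.9, 2.12], [-1.57, 1.48], [-3.14, 3.14]. Speed limits (rad/s): [2.57, 2.57, 3.14, 3.14, 3.14, 3.14].

INTERFACE

Orientations are given as [roll, pitch, yaw] about the fixed x, y, z axes, in that order (R = Rz(yaw) Ry(pitch) Rx(roll)).
In Python, from bench import sensors, cams, r, spotter gives the robot as it stands. The module is installed in compiled form; this text tells all that it offers.
- The arm moves only by the tool play_rows, never from a script. Its argument "moves" is a list that holds one entry, the list of rows, each a list of 7 numbers: the shift along the tool's x, y, z in cm, then the turn, a rotation vector about the tool's x, y, z in rad, then the closure, from -1 (fully open) to 1 (shut). In form: [[[dx, dy, dz, wx, wy, wz, fingers], ...]]. A call has 1 to 10 rows; each row shifts and turns the commanded pose from where the row before left it, along the tool's axes as they then stand; what a row does not reach is not made up. A row lasts 1/12 s, in which the tool goes at most 41.7 mm and 7.16 degrees, less where a joint would pass 70% of its speed; a pose out of reach is approached as far as the arm can. A call is refused whole if a number of a shift passes 4.17 or a number of a turn 0.125, either way. A call with a gripper value outside its range is refused whole. The fingers move at their own pace and stop on an object; "newtons" is the grip in N (left out, the last holds). Time passes only in rows, so rows that do not move let the fingers close. It gives the time, the measured TCP pose, the force, the opening and the grip force at its end, in the units of the state.
- sensors.sense(): the state, without advancing time (a new reading comes with each control period).
- cams.capture(name): name is "scene" or "top"; returns a dict with "color" (384x512x3 uint8, red, green, blue), "camera_matrix" (3x3 intrinsics, pixels), "R" (3x3) and "t" (3): a world point X has camera coordinates R X + t. Camera axes: x right, y down, z forward; pixel columns grow to the right and rows downward; lengths in mm; the calibration is good to about 2 mm. A picture is of the moment at which its call begins. There is no depth.
- r.job_done(): hands the job in; it is judged then, once.
Trained networks look in the newest picture that a camera, given by its name, has taken for a name from the list of things; names that differ only in an ending like _2 or _b are one class to them, and where a whole thing is asked for, a point or a joint stands for the part that bears it (a point fixed in the world has none). Each returns a list of dicts, best first, with "p" (0 to 1); they miss things now and then, are a little off and sometimes report something else, mostly with a low value. They report only what shows in the picture. A call takes as long as a camera call. They do not tell look-alikes from the thing itself.
- spotter.look_for(query, camera): "xyz" ([x, y, z] in mm, in the coordinates of the camera as it stood for that picture, good to about 4 mm: the middle of the surface that is visible of it).
The state is a dict: "clock": time; "joint_pos": joint angles; "joint_vel": joint speeds; "joint_efforts": joint torques, N m; "eef_pos": TCP position; "ee_rot": TCP orientation; "force": force on the tool from outside, world axes, zero at the start; "moment": the same for the moment, N m; "gripper_width": opening from 0.0 (shut) to 1.0 (fully open); "finger_force": force on a finger pad.
Only numpy, scipy, OpenCV 4.12 (cv2) and the standard library are available. Lean on these libraries where they do the work, as an engineer would, in place of code of your own. Each camera call takes 0.05 s, during which the arm holds its last target. There are 200 camera calls.

## Working session

There is one attempt and no reset: what is moved stays moved. The work goes in short steps, Python scripts to look and compute and a tool call to move; the robot and the scene stay as the last step left them, time stands still between calls to the robot, and variables do not carry over. Pictures are saved under pics/ and viewed, at most 10 in all, crops included, and the job is handed in when it is done.

Besides the shell and the picture viewer there is one more tool, called after ">>>" by a JSON object that holds its "op" and its "data", one argument or row to a line. play_rows: Moves the arm, as the interface text tells. Its arguments: {"type":"object","properties":{"moves":{"type":"array","items":{"type":"array","items":{"type":"array","items":{"type":"number"}}}},"newtons":{"type":"number"}},"required":["moves"]}

```bash
mkdir -p pics; cat > h.py <<'E'
import numpy as np, cv2
from bench import sensors, cams, r, spotter
def snap(n,f):
    c=cams.capture(n); cv2.imwrite('pics/'+f,cv2.cvtColor(c['color'],cv2.COLOR_RGB2BGR)); return c
def world(c,p): return np.array(c['R']).T@(np.array(p)-np.array(c['t']))
def pix(c,X):
    q=np.array(c['camera_matrix'])@(np.array(c['R'])@np.array(X)+np.array(c['t'])); return q[:2]/q[2]
def ray(c,uv,z):
    R=np.array(c['R']);o=-R.T@np.array(c['t']);d=R.T@np.linalg.inv(c['camera_matrix'])@[uv[0],uv[1],1]
    return o+d*(z-o[2])/d[2]
E
python3 - <<'E'
from h import *
print({k:np.round(v,3) for k,v in sensors.sense().items()})
ims=[]
for n in ('top','scene'):
    c=snap(n,n+'0.png'); print(n,'cam at',np.round(-np.array(c['R']).T@c['t']))
    for q in ('cover','seat','small_cover','large_cover'):
        for d in spotter.look_for(q,n):
            w=world(c,d['xyz']); print(q,round(d['p'],2),np.round(w),np.round(pix(c,w)))
E
```

```text
{'clock': np.float64(0.0), 'joint_pos': array([ 1.27 ,  0.261, -0.139,  1.173,  0.   ,  1.571]), 'joint_vel': array([ 0.001, -0.   ,  0.001,  0.   , -0.   , -0.001]), 'joint_efforts': array([ 1.0000e-03, -4.0567e+01,  2.5392e+01,  1.9000e-02,  0.0000e+00,
       -0.0000e+00]), 'eef_pos': array([155.339, 500.767, 230.446]), 'ee_rot': array([-3.14 , -0.   ,  2.841]), 'force': array([-0.243, -0.942,  0.287]), 'moment': array([0.011, 0.012, 0.032]), 'finger_force': np.float64(0.0), 'gripper_width': np.float64(0.998)}
top cam at [ 415.  -73. 1350.]
cover 0.77 [473. 116.   6.] [191. 211.]
cover 0.6 [350. 122.   3.] [189. 251.]
seat 0.63 [ 392. -190.   27.] [292. 237.]
seat 0.57 [ 596. -236.   26.] [307. 170.]
seat 0.55 [ 604. -445.   27.] [376. 167.]
small_cover 0.65 [641.  69.   6.] [207. 156.]
large_cover 0.89 [589. 253.   3.] [148. 173.]
scene cam at [1219. -211.  520.]
cover 0.83 [358. 122.   3.] [310. 161.]
cover 0.74 [490. 115.   4.] [323. 185.]
seat 0.78 [ 607. -234.   26.] [192. 220.]
seat 0.77 [ 402. -191.   25.] [205. 171.]
seat 0.57 [ 621. -456.   26.] [ 85. 236.]
small_cover 0.64 [649.  63.  10.] [326. 223.]
large_cover 0.75 [600. 252.   6.] [391. 203.]
```

View pics/top0.png

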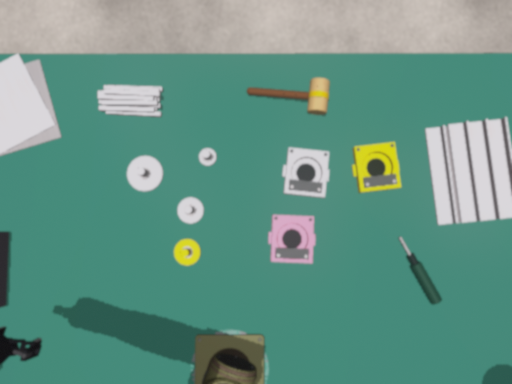

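View pics/scene0.png

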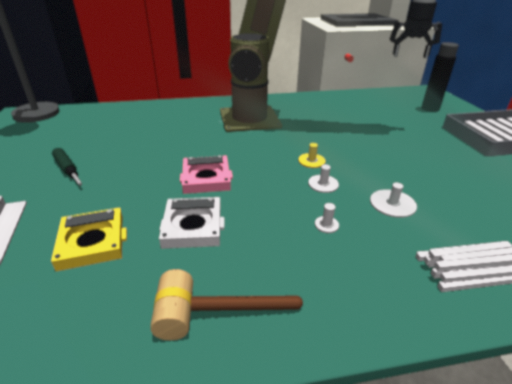

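The covers in the top picture are aluminium mid-size (191,211), yellow look-alike (187,251), small (207,156) and large (145,173). The housings are aluminium (306,172), pink (292,237) and yellow (376,168). I choose the cover at (191,211) and the housing at (306,172), and check both in a close crop.

```bash
python3 - <<'E'
from h import *
T=cv2.imread('pics/top0.png');S=cv2.imread('pics/scene0.png')
f=lambda I,u,v,w: cv2.resize(I[v-w:v+w,u-w:u+w],(290,290),interpolation=cv2.INTER_CUBIC)
cv2.imwrite('pics/crop1.png',np.vstack([np.hstack([f(T,191,211,30),f(T,306,172,30)]),np.hstack([f(S,324,180,30),f(S,192,220,36)])]))
# fine: segment in both views
for n in('top','scene'):
    c=cams.capture(n); I=c['color']; hsv=cv2.cvtColor(I,cv2.COLOR_RGB2HSV)
    m=((hsv[...,1]<60)&(hsv[...,2]>110)).astype('uint8')
    k,l,st,ce=cv2.connectedComponentsWithStats(m)
    for i in range(1,k):
        if 60<st[i,4]<3000 and 130<ce[i,0]<400 and 130<ce[i,1]<260:
            cn=cv2.findContours((l==i).astype('uint8'),0,1)[0][0]
            print(n,st[i],np.round(ce[i],1),np.round(ray(c,ce[i],6),1),cv2.minAreaRect(np.array([ray(c,p[0],28)[:2] for p in cn],np.float32)))
            if len(cn)>8:
                e=cv2.fitEllipse(cn);print('  ell',np.round(ray(c,e[0],6),1),'diam px',np.round(e[1],1))
E
```

```text
top [198 147  19  20 291] [207.1 156.3] [641.5  69.3   6. ] ((637.3163452148438, 67.34927368164062), (58.3175163269043, 54.69615173339844), 0.3111059367656708)
  ell [641.5  69.3   6. ] diam px [18.3 18.5]
top [ 282  147   48   51 1914] [306.1 171.9] [ 592.7 -235.8    6. ] ((590.0150756835938, -231.83297729492188), (145.40602111816406, 148.0490264892578), 83.91807556152344)
  ell [ 592.5 -235.8    6. ] diam px [50.7 55. ]
top [ 126  155   38   37 1092] [144.4 173.1] [589.6 261.9   6. ] ((587.1126708984375, 256.29168701171875), (112.2740249633789, 109.7906265258789), 89.95263671875)
  ell [589.6 261.9   6. ] diam px [36.2 37. ]
top [364 175  32  12 262] [379.6 180.4] [ 566.2 -461.7    6. ] ((565.483154296875, -455.0920104980469), (29.1088924407959, 94.8611068725586), 6.546965599060059)
  ell [ 566.3 -461.4    6. ] diam px [ 8.6 41. ]
top [177 196  27  28 609] [190.  209.8] [476.2 120.5   6. ] ((476.2516784667969, 117.41542053222656), (81.46006774902344, 78.3146743774414), 0.43777042627334595)
  ell [476.2 120.5   6. ] diam px [26.8 27.2]
top [ 267  214   50   51 1916] [291.6 238.6] [ 
[... 753 characters left out ...]
7502899169922)
  ell [470.3 123.6   6. ] diam px [27.  28.4]
scene [ 370  182   47   36 1118] [393.4 201.6] [593.6 262.    6. ] ((607.4751586914062, 241.21176147460938), (109.85743713378906, 142.30482482910156), 83.11123657226562)
  ell [593. 263.   6.] diam px [31.6 45.4]
scene [ 158  196   67   53 2302] [191.  225.5] [ 599.4 -238.1    6. ] ((606.0090942382812, -233.20956420898438), (139.61447143554688, 173.60675048828125), 83.7925796508789)
  ell [ 589.1 -237.4    6. ] diam px [55.  70.5]
scene [314 202  26  31 475] [327.4 219.7] [632.9  74.    6. ] ((645.0185546875, 61.46146774291992), (54.4135856628418, 109.16581726074219), 76.24141693115234)
  ell [632.2  74.2   6. ] diam px [22.8 30.3]
```

View pics/crop1.png

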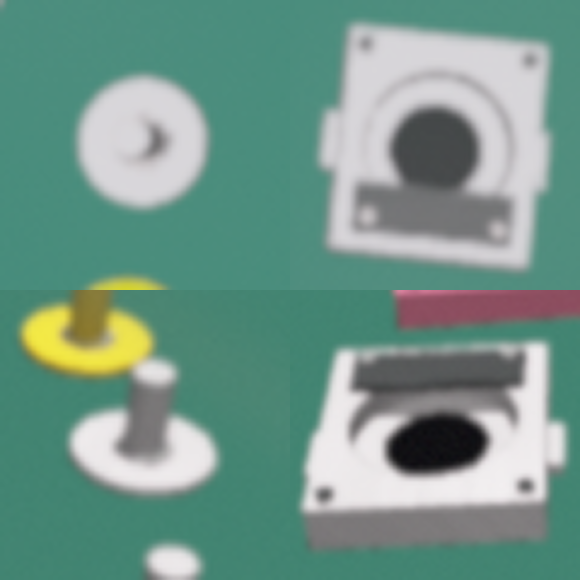

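The crop shows a bare-aluminium mid-size disc (about 27 px, roughly 80 mm) with its knob, and the aluminium housing with the dark bar on the robot's side, yawed about -6°. The choice stands. Next I refine the positions and start turning the wrist.

```bash
python3 - <<'E'
from h import *
T=cams.capture('top');S=cams.capture('scene')
h=lambda x,y,u,v,w:((x+.5)*2*w/290-.5+u-w,(y+.5)*2*w/290-.5+v-w)
A=[h(x-290,y,306,172,30) for x,y in((350,25),(548,45),(528,268),(328,248))]
B=[h(x-290,y-290,192,220,36) for x,y in((548,513),(303,511),(340,347),(550,345))]
for c,P in((T,A),(S,B)):
    W=np.array([ray(c,p,28)[:2] for p in P]);print(np.round(W,1),W.mean(0), cv2.minAreaRect(W.astype(np.float32)))
print('knob top',ray(T,h(133,138,191,211,30),56),ray(S,h(155,82,324,180,30),56))
E
```

```text
[[ 666.9 -179. ]
 [ 654.1 -303.5]
 [ 513.4 -289. ]
 [ 526.1 -164.3]] [ 590.12174796 -233.94173785] ((590.105224609375, -233.87551879882812), (125.4112319946289, 141.6390380859375), 84.14549255371094)
[[ 679.4 -180.1]
 [ 656.2 -303.6]
 [ 512.9 -288. ]
 [ 532.2 -164.1]] [ 595.16480708 -233.93687726] ((596.1192016601562, -234.005859375), (125.37369537353516, 153.77027893066406), 83.75489044189453)
knob top [475.92442944 118.91198462  56.        ] [481.00386773 119.02717184  56.        ]
```

>>> {"op": "play_rows", "data": {
  "moves": [
    [[0,0,0,0,0,0.12,-1],[0,0,0,0,0,0.12,-1],[0,0,0,0,0,0.12,-1],[0,0,0,0,0,0.12,-1],[0,0,0,0,0,0.12,-1],[0,0,0,0,0,0.12,-1],[0,0,0,0,0,0.12,-1],[0,0,0,0,0,0.12,-1],[0,0,0,0,0,0.12,-1],[0,0,0,0,0,0.12,-1]]
  ],
  "newtons": 70
}}

```text
clock: 1.53
eef_pos: [155.5, 501.4, 231.3]
ee_rot: [3.142, 0.0, 1.635]
force: [-0.7, -0.1, 0.5]
gripper_width: 0.998
finger_force: 0.0
```

>>> {"op": "play_rows", "data": {
  "moves": [
    [[0,0,0,0,0,0.12,-1],[0,0,0,0,0,0.12,-1],[0,0,0,0,0,0.12,-1],[0,0,0,0,0,0.12,-1],[0,0,0,0,0,0.12,-1],[0,0,0,0,0,0.12,-1],[0,0,0,0,0,0.12,-1],[0,0,0,0,0,0.12,-1],[0,0,0,0,0,0.12,-1],[0,0,0,0,0,0.12,-1]]
  ]
}}

```text
clock: 2.37
eef_pos: [330.0, 383.0, 231.7]
ee_rot: [-2.971, 0.065, 0.753]
force: [-0.1, 0.3, 0.3]
gripper_width: 1.0
finger_force: 0.0
```

>>> {"op": "play_rows", "data": {
  "moves": [
    [[0,0,0,0,0,0.12,-1],[0,0,0,0,0,0.12,-1],[0,0,0,0,0,0.12,-1],[0,0,0,0,0,0.12,-1],[0,0,0,0,0,0.066,-1]]
  ]
}}

```text
clock: 2.78
eef_pos: [401.9, 264.1, 231.9]
ee_rot: [-2.895, 0.177, 0.419]
force: [-0.8, 0.7, -0.9]
gripper_width: 1.001
finger_force: 0.0
```

The wrist hit its range limit: the last joint has the opposite sign to what I assumed. I turn back the other way to yaw ≈ 3.04, which is equivalent by a half turn.

>>> {"op": "play_rows", "data": {
  "moves": [
    [[0,0,0,0,0,-0.12,-1],[0,0,0,0,0,-0.12,-1],[0,0,0,0,0,-0.12,-1],[0,0,0,0,0,-0.12,-1],[0,0,0,0,0,-0.12,-1],[0,0,0,0,0,-0.12,-1],[0,0,0,0,0,-0.12,-1],[0,0,0,0,0,-0.12,-1],[0,0,0,0,0,-0.12,-1],[0,0,0,0,0,-0.12,-1]]
  ]
}}

```text
clock: 3.62
eef_pos: [400.3, 266.7, 232.2]
ee_rot: [-2.886, -0.164, 1.588]
force: [0.2, -0.9, 0.9]
gripper_width: 1.003
finger_force: 0.0
```

>>> {"op": "play_rows", "data": {
  "moves": [
    [[0,0,0,0,0,-0.12,-1],[0,0,0,0,0,-0.12,-1],[0,0,0,0,0,-0.12,-1],[0,0,0,0,0,-0.12,-1],[0,0,0,0,0,-0.12,-1],[0,0,0,0,0,-0.12,-1],[0,0,0,0,0,-0.12,-1],[0,0,0,0,0,-0.12,-1],[0,0,0,0,0,-0.12,-1],[0,0,0,0,0,-0.12,-1]]
  ]
}}

```text
clock: 4.45
eef_pos: [400.3, 266.8, 232.2]
ee_rot: [3.077, -0.296, 2.819]
force: [0.4, 1.2, -0.1]
gripper_width: 1.0
finger_force: 0.0
```

```bash
cat > go.py <<'E'
import sys; from h import *
from scipy.spatial.transform import Rotation as Q
# go.py x y z yaw tilt : shift (cm, tool axes now) and rotvec (tool axes) to target TCP pose
a=[float(v) for v in sys.argv[1:]]; s=sensors.sense()
R=Q.from_euler('xyz',s['ee_rot']); G=Q.from_euler('xyz',[np.pi,0,a[3]])*Q.from_euler('y',a[4])
print('pos',np.round(s['eef_pos'],1),'rot',np.round(s['ee_rot'],3),'j',np.round(s['joint_pos'],2),'F',np.round(s['force'],1),'t',s['clock'])
d=np.array(a[:3])-s['eef_pos']
print('shift cm now-axes',np.round(R.inv().apply(d)/10,2),'goal-axes',np.round(G.inv().apply(d)/10,2),'rotvec',np.round((R.inv()*G).as_rotvec(),3))
E
python3 go.py 477 119 140 3.037 0
```

```text
pos [400.3 266.8 232.2] rot [ 3.077 -0.296  2.819] j [ 0.42  0.31 -0.11  1.33  0.25  0.73] F [ 0.4  1.2 -0.1] t 4.45
shift cm now-axes [-14.13 -11.9    4.57] goal-axes [ -9.17 -13.9    9.22] rotvec [ 0.096 -0.287 -0.226]
```

>>> {"op": "play_rows", "data": {
  "moves": [
    [[0,0,0,0.024,-0.072,-0.056,-1],[0,0,0,0.024,-0.072,-0.056,-1],[0,0,0,0.024,-0.072,-0.056,-1],[0,0,0,0.024,-0.072,-0.056,-1],[-1.53,-2.32,1.54,0,0,0,-1],[-1.53,-2.32,1.54,0,0,0,-1],[-1.53,-2.32,1.54,0,0,0,-1],[-1.53,-2.32,1.54,0,0,0,-1],[-1.53,-2.32,1.54,0,0,0,-1],[-1.53,-2.32,1.54,0,0,0,-1]]
  ]
}}

```text
clock: 5.28
eef_pos: [476.2, 116.9, 139.5]
ee_rot: [-3.14, 0.0, 3.029]
force: [0.2, -0.8, 0.3]
gripper_width: 1.0
finger_force: 0.0
```

```bash
python3 go.py 477.5 119 23 3.037 0; python3 - <<'E'
from h import *
T=snap('top','t1.png');S=snap('scene','s1.png')
T=cv2.imread('pics/t1.png');S=cv2.imread('pics/s1.png')
f=lambda I,u,v,w: cv2.resize(I[v-w:v+w,u-w:u+w],(390,390),interpolation=cv2.INTER_CUBIC)
cv2.imwrite('pics/crop2.png',np.hstack([f(T,190,205,45),f(S,324,150,60)]))
E
```

```text
pos [476.2 116.9 139.5] rot [-3.14   0.     3.029] j [ 0.24  0.26 -0.39  0.92 -0.    0.35] F [ 0.2 -0.8  0.3] t 5.2833
shift cm now-axes [-0.1   0.24 11.65] goal-axes [-0.1   0.22 11.65] rotvec [-0.001  0.    -0.008]
```

View pics/crop2.png

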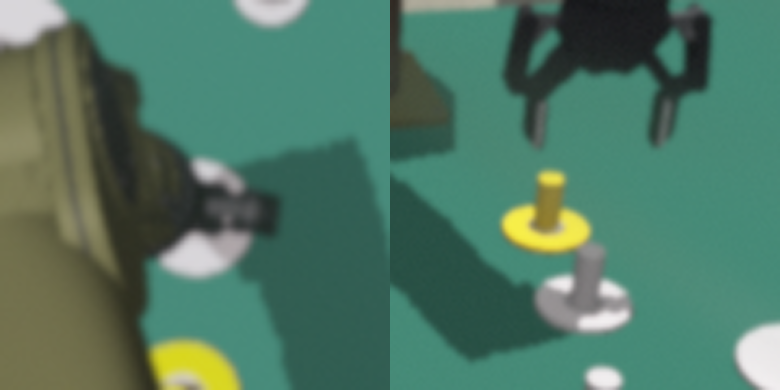

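The crop shows the open gripper over the aluminium cover, with the yellow one clearly behind it. I descend and grip.

>>> {"op": "play_rows", "data": {
  "moves": [
    [[-0.1,0.24,3.0,0,0,0,-1],[0,0,3.0,0,0,0,-1],[0,0,3.0,0,0,0,-1],[0,0,2.65,0,0,0,-1],[0,0,0,0,0,0,-1],[0,0,0,0,0,0,1],[0,0,0,0,0,0,1],[0,0,0,0,0,0,1],[0,0,0,0,0,0,1],[0,0,0,0,0,0,1]]
  ],
  "newtons": 80
}}

```text
clock: 6.22
eef_pos: [478.2, 120.4, 24.9]
ee_rot: [-3.141, 0.002, 3.029]
force: [0.6, 0.9, -0.8]
gripper_width: 0.302
finger_force: 0.0
```

>>> {"op": "play_rows", "data": {
  "moves": [
    [[0,0,0,0,0,0,1],[0,0,0,0,0,0,1],[0,0,0,0,0,0,1],[0,0,0,0,0,0,1]]
  ]
}}

```text
clock: 6.55
eef_pos: [478.2, 120.5, 25.1]
ee_rot: [-3.141, 0.002, 3.029]
force: [-1.6, 0.7, 5.9]
gripper_width: 0.255
finger_force: 77.9
```

Gripped at TCP z ≈ 25. Lift first, then plan the carry.

>>> {"op": "play_rows", "data": {
  "moves": [
    [[0,0,-1.0,0,0,0,1],[0,0,-2.5,0,0,0,1],[0,0,-3.5,0,0,0,1],[0,0,-3.0,0,0,0,1]]
  ]
}}

```text
clock: 6.88
eef_pos: [476.4, 120.1, 125.1]
ee_rot: [-3.14, -0.001, 3.029]
force: [0.3, 0.3, -0.1]
gripper_width: 0.259
finger_force: 78.3
```

```bash
cat > plan.py <<'E'
import sys,os; import numpy as np
# plan.py bx cz deg [sx sy]: disc underside centre in seat frame -> TCP
bx,cz,dg=map(float,sys.argv[1:4]); sx,sy=map(float,sys.argv[4:6]) if len(sys.argv)>4 else (592.6,-233)
t=np.radians(dg);a=-0.105;X=bx-25*np.sin(t);z=10+cz+25*np.cos(t)
os.system(f'python3 go.py {sx+X*np.cos(a)} {sy+X*np.sin(a)} {z} 3.037 {-t}')
E
python3 plan.py 15 75 22
```

```text
pos [476.4 120.1 125.1] rot [-3.140e+00 -1.000e-03  3.029e+00] j [ 0.25  0.28 -0.41  0.89 -0.    0.36] F [ 0.3  0.3 -0.1] t 6.8833
shift cm now-axes [-16.08 -33.77   1.74] goal-axes [-14.02 -33.9    7.49] rotvec [-0.003 -0.385 -0.008]
```

>>> {"op": "play_rows", "data": {
  "moves": [
    [[-1.6,-3.37,0.15,0,0,0,1],[-1.6,-3.37,0.15,0,0,0,1],[-1.6,-3.37,0.15,0,0,0,1],[-1.6,-3.37,0.15,0,0,0,1],[-1.6,-3.37,0.15,0,0,0,1],[-1.6,-3.37,0.15,0,0,0,1],[-1.6,-3.37,0.15,0,0,0,1],[-1.6,-3.37,0.15,0,0,0,1],[-1.6,-3.37,0.15,0,0,0,1],[-1.6,-3.37,0.15,0,0,0,1]]
  ]
}}

```text
clock: 7.72
eef_pos: [598.2, -234.6, 109.4]
ee_rot: [-3.14, -0.0, 3.029]
force: [1.0, -0.6, -1.1]
gripper_width: 0.261
finger_force: 78.5
```

>>> {"op": "play_rows", "data": {
  "moves": [
    [[0,0,0,0,-0.077,0,1],[0,0,0,0,-0.077,0,1],[0,0,0,0,-0.077,0,1],[0,0,0,0,-0.077,0,1],[0,0,0,0,-0.077,-0.008,1],[0,0,0,0,0,0,1]]
  ]
}}

```text
clock: 8.22
eef_pos: [590.8, -230.4, 105.4]
ee_rot: [-3.139, 0.377, 3.036]
force: [-1.2, 1.5, -2.3]
gripper_width: 0.262
finger_force: 78.3
```

```bash
python3 plan.py 15 45 22; python3 - <<'E'
from h import *
T=snap('top','t2.png');S=snap('scene','s2.png')
# project block-frame features of the held disc (assumed bx=15,cz=75) for comparison
T_,S_=T,S
T=cv2.imread('pics/t2.png');S=cv2.imread('pics/s2.png')
f=lambda I,u,v,w: cv2.resize(I[v-w:v+w,u-w:u+w],(390,390),interpolation=cv2.INTER_CUBIC)
cv2.imwrite('pics/crop3.png',np.hstack([f(T,306,172,45),f(S,200,200,60)]))
from scipy.spatial.transform import Rotation as Q
s=sensors.sense();R=Q.from_euler('xyz',s['ee_rot'])
for x,nm in((40,'low'),(-40,'high')):
    P=s['eef_pos']+R.apply([x,0,25]);print(nm,np.round(P,1),'top',pix(T_,P),'scene',pix(S_,P),'crop scene',(pix(S_,P)-[140,140])*3.25+[390,0])
for y in(40,-40):
    P=s['eef_pos']+R.apply([0,y,25]);print('side',np.round(P,1),'crop scene',(pix(S_,P)-[140,140])*3.25+[390,0])
E
```

```text
pos [ 590.8 -230.4  105.4] rot [-3.139  0.377  3.036] j [-0.43  0.31 -0.52  0.39  0.12 -0.3 ] F [-1.2  1.5 -2.3] t 8.2167
shift cm now-axes [ 0.29 -0.23  2.82] goal-axes [ 0.31 -0.24  2.81] rotvec [-0.003 -0.007 -0.001]
low [ 568.7 -229.5   70.6] top [306.63024838 177.17495357] scene [191.74046063 194.10783022] crop scene [558.15649704 175.85044821]
high [ 642.5 -237.2  100.3] top [310.321137   150.40482828] scene [187.75632879 203.2350498 ] crop scene [545.20806856 205.51391184]
side [ 609.8 -193.6   85.3] crop scene [613.59069153 187.74489916]
side [ 601.4 -273.1   85.6] crop scene [490.00261258 192.07036011]
```

View pics/crop3.png

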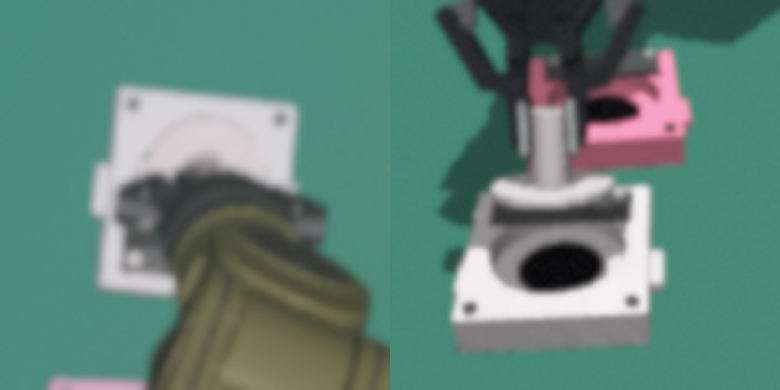

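```bash
python3 - <<'E'
import cv2,numpy as np
T=cv2.imread('pics/t2.png',0);S=cv2.imread('pics/s2.png',0)
def f(I,u,v,w,lo,hi):
    J=cv2.resize(I[v-w:v+w,u-w:u+w].astype(np.float32),(390,390),interpolation=cv2.INTER_CUBIC); return np.clip((J-lo)*255/(hi-lo),0,255).astype('uint8')
cv2.imwrite('pics/crop4.png',np.hstack([f(T,306,165,26,170,235),f(S,195,210,40,40,255)]))
E
```

```text
(no output)
```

View pics/crop4.png

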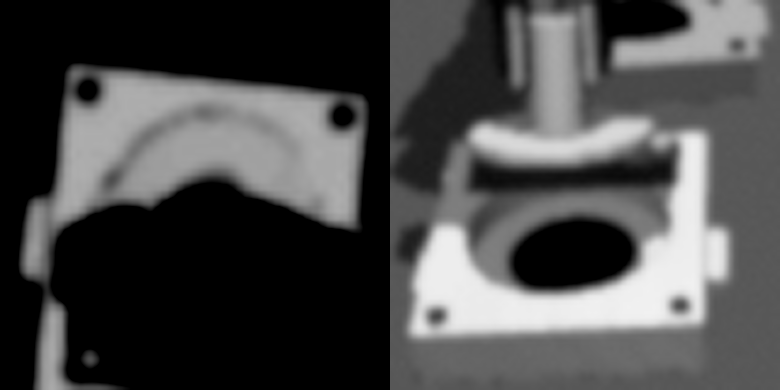

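The crops show the disc tilted with its far edge high and sitting in front of the bar, at scene (189,204) against a predicted (188,203). The seat x is uncertain by a few mm. I use 594, go in a little farther from the bar, and feel for contact while sliding.

```bash
python3 plan.py 18 48 22 594 -233;python3 plan.py 18 18 22 594 -233
```

```text
pos [ 596.4 -232.3  108.6] rot [-3.138  0.381  3.037] j [-0.43  0.31 -0.5   0.39  0.11 -0.3 ] F [ 1.1 -0.6 -0. ] t 8.3167
shift cm now-axes [ 0.43 -0.09  2.78] goal-axes [ 0.44 -0.1   2.78] rotvec [-0.004 -0.003  0.   ]
pos [ 596.4 -232.3  108.6] rot [-3.138  0.381  3.037] j [-0.43  0.31 -0.5   0.39  0.11 -0.3 ] F [ 1.1 -0.6 -0. ] t 8.3167
shift cm now-axes [ 1.55 -0.08  5.57] goal-axes [ 1.56 -0.1   5.56] rotvec [-0.004 -0.003  0.   ]
```

The arm was still settling when that picture was taken, which explains the small mismatch in the top view. I descend with settle rows.

>>> {"op": "play_rows", "data": {
  "moves": [
    [[0.31,-0.05,1.35,0,0,0,1],[0.31,-0.05,1.35,0,0,0,1],[0,0,0,0,0,0,1],[0.28,0,0.7,0,0,0,1],[0.28,0,0.7,0,0,0,1],[0,0,0,0,0,0,1],[0,0,0,0,0,0,1]]
  ]
}}

```text
clock: 8.9
eef_pos: [602.3, -234.2, 66.1]
ee_rot: [-3.137, 0.383, 3.038]
force: [0.2, 0.2, -1.6]
gripper_width: 0.253
finger_force: 78.3
```

```bash
python3 plan.py 17 18 22 593 -233; python3 - <<'E'
from h import *
T=snap('scene','s3.png')
S=cv2.imread('pics/s3.png')
cv2.imwrite('pics/crop5.png',cv2.resize(S[160:250,140:260],(800,600),interpolation=cv2.INTER_CUBIC))
E
```

```text
pos [ 602.3 -234.2   66.1] rot [-3.137  0.383  3.038] j [-0.43  0.37 -0.55  0.28  0.12 -0.3 ] F [ 0.2  0.2 -1.6] t 8.9
shift cm now-axes [0.72 0.03 1.32] goal-axes [0.72 0.02 1.32] rotvec [-0.004 -0.001  0.001]
```

View pics/crop5.png

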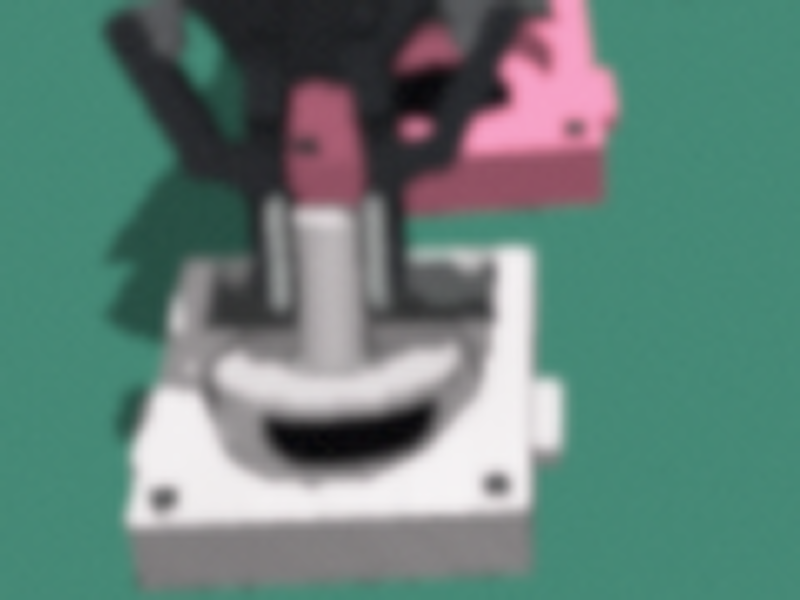

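The disc sits tilted over the recess, beside the bar and about 1.5 mm left of centre. No contact yet. I continue down.

>>> {"op": "play_rows", "data": {
  "moves": [
    [[0.24,0.07,0.44,0,0,0,1],[0.24,0.08,0.44,0,0,0,1],[0.24,0,0.44,0,0,0,1],[0,0,0,0,0,0,1],[0,0,0,0,0,0,1],[0,0,0,0,0,0,1]]
  ]
}}

```text
clock: 9.45
eef_pos: [600.7, -232.7, 51.5]
ee_rot: [-3.137, 0.384, 3.038]
force: [0.2, -0.6, -1.1]
gripper_width: 0.256
finger_force: 78.3
```

```bash
python3 plan.py 0 18 22 593 -232
```

```text
pos [ 600.7 -232.7   51.5] rot [-3.137  0.384  3.038] j [-0.43  0.39 -0.57  0.24  0.11 -0.3 ] F [ 0.2 -0.6 -1.1] t 9.45
shift cm now-axes [ 1.6  -0.01 -0.61] goal-axes [ 1.6  -0.01 -0.61] rotvec [-0.004  0.     0.001]
```

>>> {"op": "play_rows", "data": {
  "moves": [
    [[0.4,0,-0.15,0,0,0,1],[0.4,0,-0.15,0,0,0,1],[0.4,0,-0.15,0,0,0,1],[0.4,0,-0.15,0,0,0,1],[0,0,0,0,0,0,1],[0,0,0,0,0,0,1],[0,0,0,0,0,0,1]]
  ]
}}

```text
clock: 10.03
eef_pos: [583.9, -231.1, 51.4]
ee_rot: [-3.137, 0.385, 3.038]
force: [-0.8, -0.2, -1.7]
gripper_width: 0.262
finger_force: 78.3
```

```bash
python3 plan.py 0 10 11 593 -232; python3 - <<'E'
from h import *
T=snap('scene','s4.png')
S=cv2.imread('pics/s4.png')
cv2.imwrite('pics/crop6.png',cv2.resize(S[160:250,140:260],(800,600),interpolation=cv2.INTER_CUBIC))
E
```

```text
pos [ 583.9 -231.1   51.4] rot [-3.137  0.385  3.038] j [-0.44  0.37 -0.61  0.22  0.12 -0.31] F [-0.8 -0.2 -1.7] t 10.0333
shift cm now-axes [-0.15  0.    0.79] goal-axes [-0.3   0.    0.75] rotvec [-0.005  0.193  0.001]
```

View pics/crop6.png

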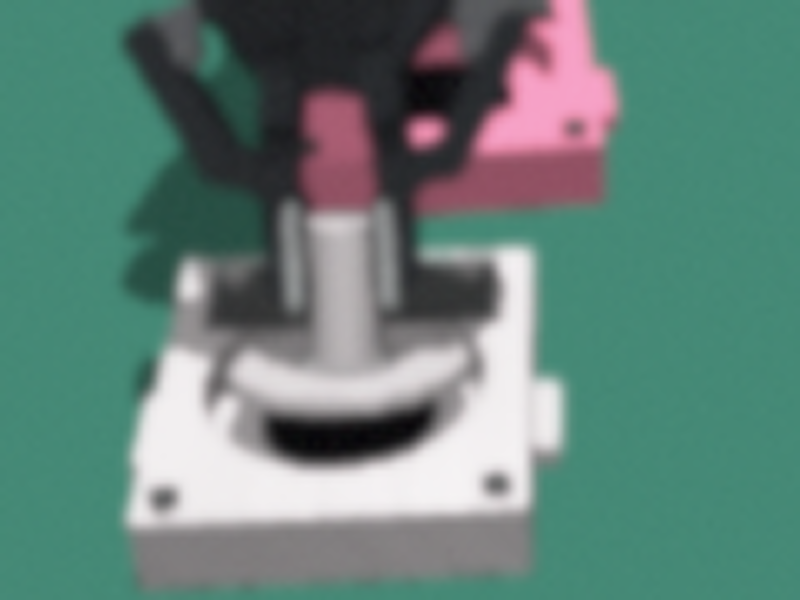

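The low edge is under the bar and the disc is centred at u≈352, with no contact. Now I level it.

>>> {"op": "play_rows", "data": {
  "moves": [
    [[-0.08,0,0.26,0,0.065,0,1],[-0.08,0,0.26,0,0.064,0,1],[-0.08,0,0.26,0,0.064,0,1],[0,0,0,0,0,0,1],[0,0,0,0,0,0,1],[0,0,0,0,0,0,1]]
  ]
}}

```text
clock: 10.58
eef_pos: [587.9, -231.2, 44.0]
ee_rot: [-3.137, 0.192, 3.037]
force: [0.7, 0.8, -1.1]
gripper_width: 0.257
finger_force: 78.3
```

```bash
python3 plan.py 0 2 0 593 -232
```

```text
pos [ 587.9 -231.2   44. ] rot [-3.137  0.192  3.037] j [-0.4   0.46 -0.39  0.54  0.05 -0.29] F [ 0.7  0.8 -1.1] t 10.5833
shift cm now-axes [-0.37 -0.03  0.78] goal-axes [-0.52 -0.03  0.7 ] rotvec [-0.004  0.192 -0.   ]
```

>>> {"op": "play_rows", "data": {
  "moves": [
    [[-0.15,0,0.24,0,0.064,0,1],[-0.15,0,0.24,0,0.064,0,1],[-0.15,0,0.24,-0.004,0.064,0,1],[0,0,0,0,0,0,1],[0,0,0,0,0,0,1],[0,0,0.1,0,0,0,1],[0,0,0,0,0,0,1],[0,0,0,0,0,0,1]]
  ]
}}

```text
clock: 11.25
eef_pos: [592.4, -231.8, 37.0]
ee_rot: [-3.141, -0.001, 3.036]
force: [-0.1, -0.2, -1.1]
gripper_width: 0.263
finger_force: 78.4
```

```bash
python3 plan.py 0 0 0 593 -232
```

```text
pos [ 592.4 -231.8   37. ] rot [-3.141e+00 -1.000e-03  3.036e+00] j [-0.37  0.58 -0.16  0.83 -0.   -0.27] F [-0.1 -0.2 -1.1] t 11.25
shift cm now-axes [-0.06 -0.01  0.2 ] goal-axes [-0.06 -0.01  0.2 ] rotvec [-0.    -0.001 -0.001]
```

Level and 2 mm above the bottom. I lower gently to contact.

>>> {"op": "play_rows", "data": {
  "moves": [
    [[0,0,0.1,0,0,0,1],[0,0,0.08,0,0,0,1],[0,0,0,0,0,0,1],[0,0,0,0,0,0,1]]
  ]
}}

```text
clock: 11.58
eef_pos: [593.5, -232.1, 35.3]
ee_rot: [-3.141, -0.001, 3.036]
force: [-0.9, -0.5, 0.4]
gripper_width: 0.259
finger_force: 78.4
```

>>> {"op": "play_rows", "data": {
  "moves": [
    [[0,0,0.05,0,0,0,1],[0,0,0,0,0,0,1],[0,0,0,0,0,0,0],[0,0,0,0,0,0,0],[0,0,0,0,0,0,0],[0,0,0,0,0,0,0],[0,0,0,0,0,0,0]]
  ]
}}

```text
clock: 12.17
eef_pos: [594.0, -232.0, 34.5]
ee_rot: [-3.141, -0.001, 3.037]
force: [-1.1, -0.5, -0.1]
gripper_width: 0.5
finger_force: 0.0
```

>>> {"op": "play_rows", "data": {
  "moves": [
    [[0,0,-0.5,0,0,0,0],[0,0,-1.0,0,0,0,0],[0,0,-2.0,0,0,0,0],[0,0,-3.0,0,0,0,0],[0,0,-3.5,0,0,0,0],[0,0,-3.5,0,0,0,0],[0,0,0,0,0,0,0],[0,0,0,0,0,0,0]]
  ]
}}

```text
clock: 12.83
eef_pos: [596.1, -232.9, 173.8]
ee_rot: [-3.139, 0.007, 3.037]
force: [-0.8, -0.1, -0.4]
gripper_width: 0.496
finger_force: 0.0
```

```bash
python3 - <<'E'
from h import *
s=sensors.sense();print(s['clock'],s['force'],s['eef_pos'])
snap('scene','s5.png');c=snap('top','t5.png')
S=cv2.imread('pics/s5.png');T=cv2.imread('pics/t5.png')
f=lambda I,u,v,w: cv2.resize(I[v-w:v+w,u-w:u+w],(400,400),interpolation=cv2.INTER_CUBIC)
cv2.imwrite('pics/crop7.png',np.hstack([f(S,195,210,45),f(T,306,172,32)]))
E
```

```text
12.8333 [-0.77145818 -0.13780454 -0.36333256] [ 596.13035689 -232.8667706   173.76029802]
```

View pics/crop7.png

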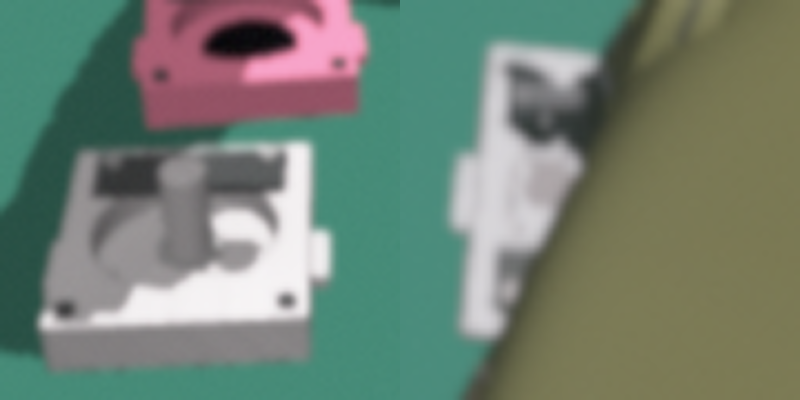

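The cover lies flat in the recess with its knob upright. The hole is covered, the disc's rear edge is under the bar, and the gripper is clear. Handing in.

```bash
python3 -c "
from h import *
print(r.job_done())"
```

```text
the job is handed in; nothing more can be done
None
```

The middle-sized aluminium cover lies flat in the aluminium housing's recess, its edge under the keeper bar; it was released and handed in after about 13 s, and I did not touch the small or large cover.

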